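# Ratchet the pillar clamp down on the sheet

## Task

The steel sheet on the cutting grate must be clamped before it can be cut. Work the ratchet handle of the pillar clamp back and forth between its two stop posts (swings towards the robot tighten, swings away only click back) until the nut is fully home, the strap bears on the sheet and the handle will turn it no further, then let go. Leave the sheet where it lies and do not disturb the hammer, the can or the offcut on the bench.

Things in the scene. Friction and masses are not known exactly. Their poses are not given: they have to be found in the camera images.
- clamp: fixed clamp fixture: dark steel base plate 200 x 330 x 12 mm (x -100..100, y -80..250 mm), slatted cutting grate at its +y end (top 60 mm high), clamp pillar with upright stud (20 mm thick, top 170 mm high) at its -y end. Origin on the bench on the stud's axis; +x points away from the robot (yaw within 0.4 rad), +y from stud to grate, z up
- near_post (a point): top of the near stop post (robot side), 135 mm above the bench: fixed upright round bar, 20 mm thick, at x -52, y -47 mm in the fixture's frame; stops the handle at the end of a tightening swing
- far_post (a point): top of the far stop post, the same bar at x +52, y -47 mm; stops the handle's return swing
- ratchet (a joint): handle angle about the stud, rad: 0 = pointing along the fixture's -y, positive = clockwise from above (towards the robot); the posts limit it to -0.55..0.55. Stays where left. Positive swings carry the nut (after up to 0.2 rad of free play; about 0.7 N m, 5 N at the grip); negative swings run back freely (under 0.3 N m) and the nut stays
- ratchet_grip (a point): middle of the handle's black rubber grip, a level round bar 28 mm thick, 90 to 195 mm from the stud's axis. Point on its centre line, 140 mm from the axis, 105 to 116 mm above the bench (sinks with the nut). y axis along the bar towards the stud, z up. Free above, below and beside. Ratchet head round the stud: steel disc, diameter 100, height 36 mm
- ratchet_pivot (a point): point on the stud's axis at the height of the handle's centre line; turns with the handle
- screw (a joint): angle of the hexagon nut inside the ratchet head, rad, positive = clockwise from above = tightening; starts between 0 and 0.9 and meets its hard stop (fully home, strap on the sheet) at 3.3. Nut, head, handle and strap sink together by 3 mm per rad
- strap_nose (a point): underside of the free end of the clamp strap, a dark steel bar 50 mm wide, 165 mm long and 16 mm thick lying along the fixture's y under the ratchet head; this point is 108 mm from the stud's axis and comes down to the sheet's top, 66 mm above the bench, when the nut is home
- sheet: the loose workpiece: a dark steel sheet 160 x 130 mm (with a tab 55 mm wide on the edge away from the stud), 6 mm thick, 0.95 kg, lying flat on the grate under the strap's nose; origin at the centre of its underside
- hammer: bystander: a hammer lying on the bench to the right of the fixture
- can: bystander: a closed steel can, 84 mm in diameter, 110 mm high, standing on the bench to the right of the fixture; origin at the centre of its underside
- offcut: bystander: an L-shaped steel offcut about 110 x 100 x 8 mm lying on the bench to the right of the fixture
Things that resemble listed ones, but are neither listed nor needed, are in the scene too. Of the things that look like the sheet, the middle-sized one is meant.

How it is judged (in metres and radians):
On the way:
1. the nut is turned halfway down (value of joint screw above 1.7 rad), for 0.1 s.
At the end, for the whole second after the job is handed in: The nut is fully home (within 0.2 rad of its stop at 3.3 rad), the strap's nose is down on the sheet (underside below 67.5 mm), and the sheet is at rest within 20 mm of where it lay (value of joint screw above 3.1 rad and height (world z) of strap_nose below 0.0675 m and distance of sheet from where it was at the start of the episode below 0.02 m and linear speed of sheet below 0.02 m/s); the robot touches nothing.
It fails at once if the sheet is shifted by more than 20 mm (distance of sheet from where it was at the start of the episode above 0.02 m).
It fails at once if the hammer, the can or the offcut is shifted by more than 30 mm (distance of any of hammer, can, offcut from where it was at the start of the episode above 0.03 m).
It also fails if it takes over 64 s, if anything falls off the work surface, if the arm or the gripper's body presses on something with over 40 N, if the wrist force passes 120 N, or if a joint passes its speed limit or range.

## Robot

A 6-joint arm with a two-finger parallel gripper is mounted at the origin on the work surface. World frame = base frame: x ahead of the robot, y to its left, z up, the work surface at z = 0. Lengths are in mm, angles in rad, forces in N, time in s.
With the tool pointing down it reaches from about 350 to 975 mm from the base axis. Payload 7.1 kg.
Tool frame: the origin (TCP) lies midway between the tips of the shut fingers; the grasp point (between the pads) lies 19 mm behind it (ctrl.grasp_offset is the distance from the TCP to the grasp point, in mm); z points along the fingers, y is the line along which they close (so a half turn about z gives the same grasp; the last joint's range is limited). The gripper opens to 88 mm and grips with 3 to 60 N. Pads are 20 mm wide; open, the fingers measure 115 mm over their backs; the gripper's body (75 mm by 178 mm) begins 61 mm behind the grasp point.
Start: joints at [-1.348, 0.423, 1.63, -0, 1.089, -0.019], TCP at [149.676, -606.796, 222.675] pointing down, gripper open.
Joint ranges: [-3, 3], [-0.9, 2.11], [0.09, 2.58], [-1.31, 4.45], [0.11, 2.69], [-2.54, 2.54]. Speed limits (rad/s): [2.39, 2.39, 3.01, 3.14, 3.14, 3.14].

## Interface

Orientations are given as a rotation vector (axis times angle).
In Python, from workcell import sensors, viewer, ctrl gives the robot as it stands. The module is installed in compiled form; this text tells all that it offers.
- The arm moves only by the shell command python3 -m handwheel 'ROWS'. ROWS is JSON, a list of rows, each a list of 7 numbers: the shift along the tool's x, y, z in mm, then the turn, a rotation vector about the tool's x, y, z in rad, then the closure, from 0 (fully open) to 1 (shut). In form: [[x, y, z, rx, ry, rz, jaw], ...]. A call has 1 to 10 rows; each row shifts and turns the commanded pose from where the row before left it, along the tool's axes as they then stand; what a row does not reach is not made up. A row lasts 1/8 s, in which the tool goes at most 62.5 mm and 10.7 degrees, less where a joint would pass 70% of its speed; a pose out of reach is approached as far as the arm can. A call is refused whole if a number of a shift passes 62.5 or a number of a turn 0.188, either way. A call with a gripper value outside its range is refused whole. The fingers move at their own pace and stop on an object; the grip force is fixed at half the most. Time passes only in rows, so rows that do not move let the fingers close. It gives the time, the measured TCP pose, the force, the opening and the grip force at its end, in the units of the state.
- sensors.get_obs(): the state, without advancing time (a new reading comes with each control period).
- viewer.get_image(name): name is "scene" or "top" or "wrist"; returns a dict with "frame" (384x512x3 uint8, blue, green, red), "fov_y" (degrees; the focal length in pixels is half the picture's height over the tangent of half this angle, whatever the lens; pixels are square), "cx", "cy" (the principal point, pixels), "distortion" ([k1, k2, p1, p2, k3] as OpenCV has them; the pictures are not rectified), "R" (3x3) and "t" (3): a world point X has camera coordinates R X + t. Camera axes: x right, y down, z forward; pixel columns grow to the right and rows downward; lengths in mm; the calibration is good to about 2 mm. A picture is of the moment at which its call begins. There is no depth.
- ctrl.close_job(): hands the job in; it is judged then, once.
The state is a dict: "t": time; "qpos": joint angles; "qvel": joint speeds; "joint_torque": joint torques, N m; "ee_pos": TCP position; "orientation": TCP orientation; "ft_force": force on the tool from outside, world axes, zero at the start; "moment": the same for the moment, N m; "width": finger opening in mm; "grasp_force": force on a finger pad.
Only numpy, scipy, OpenCV 4.12 (cv2) and the standard library are available. Lean on these libraries where they do the work, as an engineer would, in place of code of your own. Each camera call takes 0.05 s, during which the arm holds its last target. There are 200 camera calls.

## Working session

There is one attempt and no reset: what is moved stays moved. The work goes in short steps, Python scripts to look and compute and a shell command to move; the robot and the scene stay as the last step left them, time stands still between calls to the robot, and variables do not carry over. Pictures are saved under pics/ and viewed, at most 10 in all, crops included, and the job is handed in when it is done.

```bash
mkdir -p pics
cat > h.py <<'E'
import numpy as np, cv2, pickle
from workcell import sensors, viewer, ctrl
def snap(n,f):
    d=viewer.get_image(n); cv2.imwrite(f'pics/{f}.png',d['frame']); pickle.dump(d,open(f'pics/{f}.pkl','wb')); return d
def K(d):
    h=d['frame'].shape[0]; f=h/2/np.tan(np.radians(d['fov_y'])/2)
    return np.array([[f,0,d['cx']],[0,f,d['cy']],[0,0,1]])
def ray(d,uv,z):
    p=cv2.undistortPoints(np.array([[uv]],float),K(d),np.array(d['distortion'],float))[0,0]
    R=np.array(d['R']);t=np.array(d['t']); c=-R.T@t; v=R.T@np.array([p[0],p[1],1]); return c+v*(z-c[2])/v[2]
def proj(d,X):
    return cv2.projectPoints(np.array(X,float).reshape(-1,3),cv2.Rodrigues(np.array(d['R'],float))[0],np.array(d['t'],float),K(d),np.array(d['distortion'],float))[0][:,0]
E
python3 - <<'E'
from h import *
a=snap('scene','s0');b=snap('top','t0')
o=sensors.get_obs();print(o)
for d in(a,b):print(-np.array(d['R']).T@np.array(d['t']))
E
```

```text
{'t': 0.1, 'qpos': array([-1.34802382e+00,  4.23739163e-01,  1.63058907e+00,  1.96763884e-05,
        1.08860649e+00, -1.90065961e-02]), 'qvel': array([-0.00039156, -0.00198211, -0.00304699, -0.00069235,  0.00142955,
       -0.00101629]), 'joint_torque': array([-1.00376988e-04, -5.45610166e+01, -2.74324286e+01,  6.45634392e-02,
        1.88649015e-02, -2.75331860e-05]), 'ee_pos': array([ 149.56159864, -606.33516482,  222.00483345]), 'orientation': array([-3.11733914e+00, -3.78685887e-01,  1.87097963e-04]), 'ft_force': array([ 0.32996243,  0.13404811, -0.46295737]), 'moment': array([-0.07293937,  0.03467033,  0.04336017]), 'grasp_force': 0.0, 'width': 87.74599107776079}
[1672.36377534 -195.81800062  971.21728829]
[ 166.01582153   94.99607976 1756.67785888]
```

View pics/t0.png

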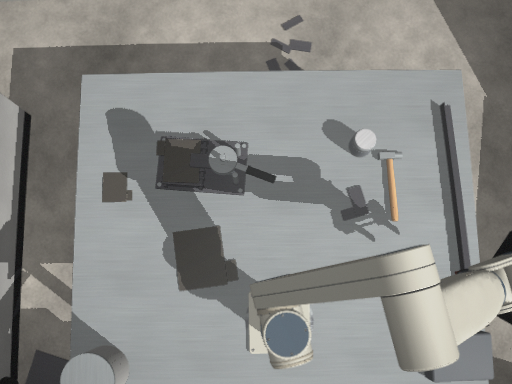

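View pics/s0.png

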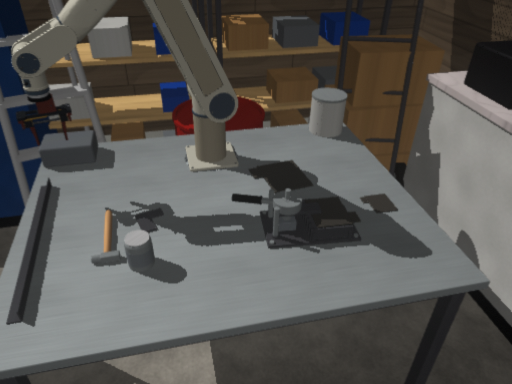

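The top view shows the clamp at about (205,165), with its handle pointing right and slightly towards the robot: head (222,158), grip (262,173). There are three sheet lookalikes: small (115,187), on the grate (180,163) and large (200,258). The one on the grate is middle-sized and lies under the strap, so it is the one meant. The hammer (393,190), can (364,142) and offcut (355,203) are to the right. I'll confirm in an enlarged crop.

Run:
```python
from h import *
a=cv2.imread('pics/t0.png')[120:215,90:310];b=cv2.imread('pics/s0.png')[170:260,220:420]
f=lambda i:cv2.resize(cv2.convertScaleAbs(i,alpha=1.6,beta=20),(700,295),interpolation=cv2.INTER_CUBIC)
cv2.imwrite('pics/c0.png',np.vstack([f(a),f(b)]))
d=pickle.load(open('pics/t0.pkl','rb'))
for uv,z in [((222,158),140),((160,139),12),((248,140),12),((245,194),12),((156,187),12),((248,167),110),((274,178),110),((364,136),110),((393,190),20),((355,203),4),((287,333),400)]:print(uv,ray(d,uv,z).round())
```

```text
(222, 158) [564. 189. 140.]
(160, 139) [673. 430.  12.]
(248, 140) [664.  99.  12.]
(245, 194) [458. 113.  12.]
(156, 187) [490. 442.  12.]
(248, 167) [538. 100. 110.]
(274, 178) [497.  10. 110.]
(364, 136) [ 645. -315.  110.]
(393, 190) [ 464. -435.   20.]
(355, 203) [ 420. -294.    4.]
(287, 333) [  4.  -1. 400.]
```

View pics/c0.png

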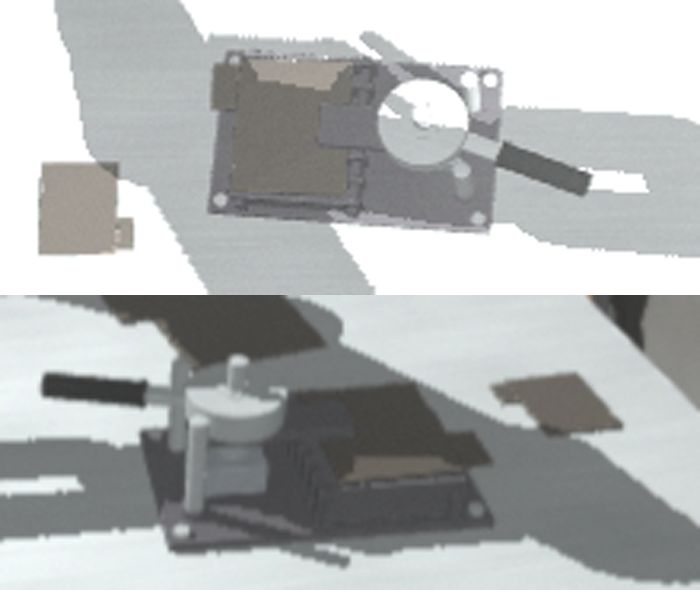

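The crop confirms the sheet on the grate, under the strap's nose, with its tab on the left edge away from the stud. The small one (115,187) and the large one (200,258) are decoys. Next I fit the fixture pose and the handle angle.

Run:
```python
from h import *
from scipy.optimize import least_squares
d=pickle.load(open('pics/t0.pkl','rb'))
obs=np.array([[161.7,136],[248.2,142],[243.5,195],[155,188.4],[223.3,159],[247.3,169],[274.9,179]])
def pts(p):
    x,y,th,q=p;zc=113
    g=lambda r:[-r*np.sin(q),-r*np.cos(q),zc]
    P=np.array([[100,250,12],[100,-80,12],[-100,-80,12],[-100,250,12],[0,0,zc+18],g(90),g(195)],float)
    c,s=np.cos(th),np.sin(th)
    return P@np.array([[c,s,0],[-s,c,0],[0,0,1]])+[x,y,0]
r=least_squares(lambda p:(proj(d,pts(p))-obs).ravel(),[564,189,-.05,.4])
x,y,th,q=r.x;print(r.x,r.fun.reshape(-1,2).round(1))
h=np.pi/2+th-q;X=np.array([x,y])-140*np.array([np.cos(h),np.sin(h)]);print('grip',X,'heading',h)
o=sensors.get_obs();from scipy.spatial.transform import Rotation as Ro
R=Ro.from_rotvec(o['orientation']).as_matrix();print('dh',h-np.arctan2(R[1,0],R[0,0]));print('shift tool',R.T@(np.r_[X,222]-o['ee_pos']))
```

```text
[ 5.62442072e+02  1.86920735e+02 -9.28636526e-02  2.75536309e-01] [[-0.7 -0.1]
 [ 0.1  0.4]
 [ 0.5 -0.2]
 [ 0.1 -0.4]
 [-0.4  0.1]
 [-0.1  0. ]
 [ 0.5  0.2]]
grip [512.02482309  56.31407007] heading 1.2023963654837466
dh 0.9606264299752331
shift tool [ 510.57369389 -556.59455849    0.77341818]
```

```bash
python3 -m handwheel '[[36,-40,0,0,0,0,0],[36,-40,0,0,0,0,0],[36,-40,0,0,0,0,0],[36,-40,0,0,0,0,0],[36,-40,0,0,0,0,0],[36,-40,0,0,0,0,0],[36,-40,0,0,0,0,0],[36,-40,0,0,0,0,0],[36,-40,0,0,0,0,0],[36,-40,0,0,0,0,0]]'
python3 -m handwheel '[[36,-40,0,0,0,0,0],[36,-40,0,0,0,0,0],[36,-40,0,0,0,0,0],[36,-40,0,0,0,0,0],[0,0,0,0,0,-0.16,0],[0,0,0,0,0,-0.16,0],[0,0,0,0,0,-0.16,0],[0,0,0,0,0,-0.16,0],[0,0,0,0,0,-0.16,0],[0,0,0,0,0,-0.16,0]]'
cat > st.py <<'E'
from h import *
from scipy.spatial.transform import Rotation as Ro
S=np.array([562.4,186.9]);TH=-.0929
o=sensors.get_obs();R=Ro.from_rotvec(o['orientation']).as_matrix();p=o['ee_pos']
h=np.arctan2(R[1,0],R[0,0]);v=S-p[:2]
print('t',o['t'],'p',p.round(1),'qTool',round(np.pi/2+TH-h,3),'qPos',round(np.pi/2+TH-np.arctan2(v[1],v[0]),3),'r',np.hypot(*v).round(1),'tilt',R[2,:2].round(3),'F',o['ft_force'].round(1),'w',round(o['width'],1),'g',o['grasp_force'])
E
python3 - <<'E'
from st import *
d=snap('wrist','w1')
q=.2755;h=np.pi/2+TH-q;e=np.array([np.cos(h),np.sin(h)])
print(proj(d,[np.r_[S-r*e,113] for r in(90,140,195)]))
print('to grip',R.T@(np.r_[S-140*e,222]-p))
E
```

```text
t: 1.35
ee_pos: [403.9, -130.6, 222.7]
orientation: [3.119, 0.379, 0.0]
ft_force: [0.9, -0.6, 0.2]
width: 88.0
grasp_force: 0.0
t: 2.6
ee_pos: [504.6, 57.6, 222.4]
orientation: [-2.586, -1.783, 0.001]
ft_force: [0.9, -0.7, 0.5]
width: 87.7
grasp_force: 0.0
t 2.6 p [504.6  57.6 222.4] qTool 0.271 qPos 0.327 r 141.6 tilt [-0.    -0.001] F [ 0.9 -0.7  0.5] w 87.7 g 0.0
[[263.11943939 135.31973362]
 [262.49259177 183.83376572]
 [261.87418262 231.66034573]]
to grip [1.40596885 7.32586938 0.36093848]
```

View pics/w1.png

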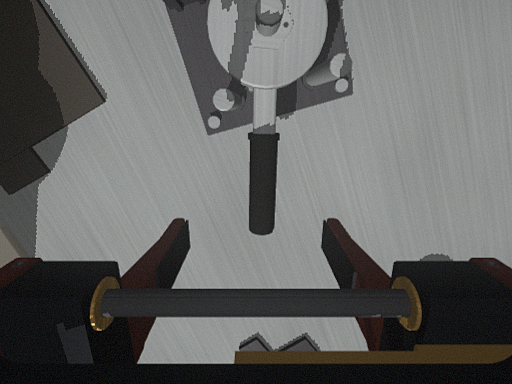

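The wrist view shows the grip bar from (263,135) to (262,232), exactly where predicted. I descend astride it, narrow the fingers loosely around the bar, and swing back.

```bash
python3 -m handwheel '[[1,7,0,0,0,0,0],[0,0,43,0,0,0,0],[0,0,43,0,0,0,0],[0,0,43,0,0,0,0],[0,0,0,0,0,0,0.58],[0,0,0,0,0,0,0.58],[0,0,0,0,0,0,0.58],[0,0,0,0,0,0,0.58]]'; python3 st.py
python3 -m handwheel '[[0.8,14,0,0,0,-0.1,0.58],[0.8,14,0,0,0,-0.1,0.58],[0.8,14,0,0,0,-0.1,0.58],[0.8,14,0,0,0,-0.1,0.58],[0.8,14,0,0,0,-0.1,0.58],[0.8,14,0,0,0,-0.1,0.58],[0.8,14,0,0,0,-0.1,0.58],[0,0,0,0,0,0,0.58]]'; python3 st.py
```

```text
t: 3.65
ee_pos: [512.8, 56.1, 95.1]
orientation: [2.591, 1.775, 0.004]
ft_force: [-0.0, -0.6, -0.7]
width: 51.6
grasp_force: 0.0
t 3.65 p [512.8  56.1  95.1] qTool 0.276 qPos 0.27 r 139.9 tilt [0.001 0.002] F [-0.  -0.6 -0.7] w 51.6 g 0.0
t: 4.65
ee_pos: [609.0, 55.0, 94.4]
orientation: [1.825, 2.555, 0.002]
ft_force: [-0.3, 0.2, 0.2]
width: 36.9
grasp_force: 0.0
t 4.65 p [609.   55.   94.4] qTool -0.423 qPos -0.433 r 139.9 tilt [-0.     0.002] F [-0.3  0.2  0.2] w 36.9 g 0.0
```

```bash
python3 -m handwheel '[[0.5,8.4,2,0,0,-0.06,0.58],[0.5,8.4,2,0,0,-0.06,0.58],[0,0,0,0,0,0,0.58]]'; python3 st.py
python3 -m handwheel '[[0.85,-15.4,0,0,0,0.11,0.58],[0.85,-15.4,0,0,0,0.11,0.58],[0.85,-15.4,0,0,0,0.11,0.58],[0.85,-15.4,0,0,0,0.11,0.58],[0.85,-15.4,0,0,0,0.11,0.58]]';python3 st.py
python3 -m handwheel '[[0.85,-15.4,0,0,0,0.11,0.58],[0.85,-15.4,0,0,0,0.11,0.58],[0.85,-15.4,0,0,0,0.11,0.58],[0.85,-15.4,0,0,0,0.11,0.58],[0,0,0,0,0,0,0.58]]';python3 st.py; python3 -c "
from h import *
snap('wrist','w2')"
```

```text
t: 5.03
ee_pos: [623.2, 61.8, 89.9]
orientation: [1.671, 2.66, 0.0]
ft_force: [0.8, -0.0, 0.2]
width: 36.8
grasp_force: 0.0
t 5.025 p [623.2  61.8  89.9] qTool -0.542 qPos -0.545 r 139.1 tilt [-0.  0.] F [ 0.8 -0.   0.2] w 36.8 g 0.0
t: 5.65
ee_pos: [548.9, 48.3, 90.3]
orientation: [2.334, 2.1, 0.004]
ft_force: [4.4, 2.0, -2.5]
width: 36.9
grasp_force: 2.1
t 5.65 p [548.9  48.3  90.3] qTool 0.013 qPos 0.005 r 139.2 tilt [0.001 0.003] F [ 4.4  2.  -2.5] w 36.9 g 2.132742628455162
t: 6.28
ee_pos: [489.8, 67.6, 90.2]
orientation: [2.732, 1.549, 0.001]
ft_force: [1.6, -2.7, -0.5]
width: 37.1
grasp_force: 1.0
t 6.275 p [489.8  67.6  90.2] qTool 0.446 qPos 0.454 r 139.7 tilt [0.    0.001] F [ 1.6 -2.7 -0.5] w 37.1 g 1.0027291998267174
```

View pics/w2.png

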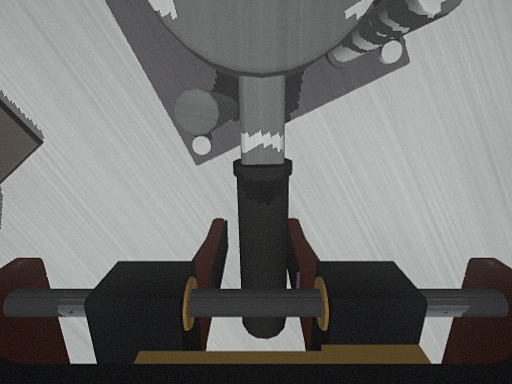

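The wrist view shows the handle (263,200) between the fingers, with a gap to the near post (195,110). The 5 N tightening force is as expected, so I continue stroking.

```bash
python3 -m handwheel '[[0.5,-8.4,0,0,0,0.06,0.58],[0.5,-8.4,0,0,0,0.06,0.58],[0,0,0,0,0,0,0.58]]'; python3 st.py
python3 -m handwheel '[[0.9,15.4,0,0,0,-0.11,0.58],[0.9,15.4,0,0,0,-0.11,0.58],[0.9,15.4,0,0,0,-0.11,0.58],[0.9,15.4,0,0,0,-0.11,0.58],[0.9,15.4,0,0,0,-0.11,0.58],[0.9,15.4,0,0,0,-0.11,0.58],[0.9,15.4,0,0,0,-0.11,0.58],[0.9,15.4,0,0,0,-0.11,0.58],[0.9,15.4,0,0,0,-0.11,0.58],[0.9,15.4,0,0,0,-0.11,0.58]]';python3 -m handwheel '[[0.2,4,0,0,0,-0.03,0.58],[0,0,0,0,0,0,0.58]]';python3 st.py
python3 -m handwheel '[[0.85,-15.4,0,0,0,0.11,0.58],[0.85,-15.4,0,0,0,0.11,0.58],[0.85,-15.4,0,0,0,0.11,0.58],[0.85,-15.4,0,0,0,0.11,0.58],[0.85,-15.4,0,0,0,0.11,0.58]]';python3 st.py
python3 -m handwheel '[[0.85,-15.4,0,0,0,0.11,0.58],[0.85,-15.4,0,0,0,0.11,0.58],[0.85,-15.4,0,0,0,0.11,0.58],[0.85,-15.4,0,0,0,0.11,0.58],[0.5,-8.4,0,0,0,0.06,0.58],[0.5,-8.4,0,0,0,0.06,0.58],[0,0,0,0,0,0,0.58]]';python3 st.py
```

```text
t: 6.7
ee_pos: [476.7, 77.1, 89.8]
orientation: [2.819, 1.385, -0.0]
ft_force: [1.1, -3.4, 0.4]
width: 37.1
grasp_force: 1.4
t 6.7 p [476.7  77.1  89.8] qTool 0.564 qPos 0.57 r 139.2 tilt [-0.  0.] F [ 1.1 -3.4  0.4] w 37.1 g 1.4482638984918594
t: 7.95
ee_pos: [622.4, 61.6, 89.3]
orientation: [-1.674, -2.657, 0.002]
ft_force: [-1.2, -1.2, 0.2]
width: 37.0
grasp_force: 0.7
t: 8.2
ee_pos: [625.7, 63.9, 89.4]
orientation: [-1.642, -2.677, 0.0]
ft_force: [-0.4, -0.4, -0.2]
width: 36.7
grasp_force: 0.0
t 8.2 p [625.7  63.9  89.4] qTool -0.563 qPos -0.568 r 138.3 tilt [ 0. -0.] F [-0.4 -0.4 -0.2] w 36.7 g 0.0
t: 8.82
ee_pos: [551.7, 49.0, 90.0]
orientation: [2.312, 2.125, 0.004]
ft_force: [3.8, 2.1, -2.5]
width: 36.8
grasp_force: 2.2
t 8.825 p [551.7  49.   90. ] qTool -0.009 qPos -0.016 r 138.3 tilt [0.001 0.003] F [ 3.8  2.1 -2.5] w 36.8 g 2.157732993364334
t: 9.7
ee_pos: [478.7, 76.6, 89.9]
orientation: [2.806, 1.411, 0.001]
ft_force: [2.0, -1.9, -1.6]
width: 36.6
grasp_force: 1.3
t 9.7 p [478.7  76.6  89.9] qTool 0.546 qPos 0.556 r 138.5 tilt [0. 0.] F [ 2.  -1.9 -1.6] w 36.6 g 1.3484639301896095
```

```bash
python3 -m handwheel '[[0.9,15.4,0,0,0,-0.11,0.58],[0.9,15.4,0,0,0,-0.11,0.58],[0.9,15.4,0,0,0,-0.11,0.58],[0.9,15.4,0,0,0,-0.11,0.58],[0.9,15.4,0,0,0,-0.11,0.58],[0.9,15.4,0,0,0,-0.11,0.58],[0.9,15.4,0,0,0,-0.11,0.58],[0.9,15.4,0,0,0,-0.11,0.58],[0.9,15.4,0,0,0,-0.11,0.58],[0.9,15.4,0,0,0,-0.11,0.58]]';python3 -m handwheel '[[0,2,0,0,0,-0.015,0.58],[0,0,0,0,0,0,0.58]]';python3 st.py
python3 -m handwheel '[[0.85,-15.4,0,0,0,0.11,0.58],[0.85,-15.4,0,0,0,0.11,0.58],[0.85,-15.4,0,0,0,0.11,0.58],[0.85,-15.4,0,0,0,0.11,0.58],[0.85,-15.4,0,0,0,0.11,0.58],[0,0,0,0,0,0,0.58]]';python3 st.py
```

```text
t: 10.95
ee_pos: [624.7, 63.8, 89.4]
orientation: [-1.649, -2.672, 0.002]
ft_force: [-1.9, -1.6, 1.0]
width: 36.9
grasp_force: 0.7
t: 11.2
ee_pos: [626.3, 65.0, 89.5]
orientation: [-1.637, -2.681, 0.001]
ft_force: [0.4, -0.3, -0.2]
width: 37.1
grasp_force: 0.0
t 11.2 p [626.3  65.   89.5] qTool -0.567 qPos -0.576 r 137.7 tilt [ 0.    -0.001] F [ 0.4 -0.3 -0.2] w 37.1 g 0.0
t: 11.95
ee_pos: [551.7, 49.7, 90.0]
orientation: [2.302, 2.138, 0.0]
ft_force: [2.3, -1.3, -0.9]
width: 37.0
grasp_force: 0.8
t 11.95 p [551.7  49.7  90. ] qTool -0.019 qPos -0.015 r 137.6 tilt [0. 0.] F [ 2.3 -1.3 -0.9] w 37.0 g 0.8130389638245106
```

```bash
python3 -m handwheel '[[0.5,-11,0,0,0,0.08,0.58],[0.5,-11,0,0,0,0.08,0.58],[0,0,0,0,0,0,0.58]]';python3 st.py
```

```text
t: 12.32
ee_pos: [530.9, 53.4, 90.0]
orientation: [2.463, 1.949, 0.001]
ft_force: [3.2, -0.3, -1.5]
width: 36.8
grasp_force: 1.1
t 12.325 p [530.9  53.4  90. ] qTool 0.139 qPos 0.139 r 137.2 tilt [0.    0.001] F [ 3.2 -0.3 -1.5] w 36.8 g 1.1344832181930542
```

```bash
python3 -m handwheel '[[0.5,-11,0,0,0,0.08,0.58],[0.5,-11,0,0,0,0.08,0.58],[0,0,0,0,0,0,0.58]]';python3 st.py|cut -c1-400
```

```text
t: 12.7
ee_pos: [510.0, 60.3, 89.8]
orientation: [2.61, 1.748, 0.0]
ft_force: [2.6, -0.4, -1.5]
width: 36.9
grasp_force: 1.2
t 12.7 p [510.   60.3  89.8] qTool 0.298 qPos 0.299 r 137.0 tilt [0. 0.] F [ 2.6 -0.4 -1.5] w 36.9 g 1.1844434961676598
```

```bash
python3 -m handwheel '[[0.5,-11,0,0,0,0.08,0.58],[0,0,0,0,0,0,0.58]]' >/dev/null;python3 st.py
```

```text
t 12.95 p [500.2  64.9  89.9] qTool 0.377 qPos 0.379 r 136.9 tilt [0. 0.] F [ 1.7 -1.5 -0.6] w 36.7 g 1.2973090633749962
```

```bash
python3 -m handwheel '[[0.5,-11,0,0,0,0.08,0.58],[0,0,0,0,0,0,0.58]]' >/dev/null;python3 st.py
```

```text
t 13.2 p [490.5  70.4  89.8] qTool 0.457 qPos 0.46 r 136.9 tilt [-0.  0.] F [ 2.3 -1.8 -1. ] w 37.0 g 1.312832124531269
```

```bash
python3 -m handwheel '[[0.5,-13,0,0,0,0.1,0.58],[0,0,0,0,0,0,0.58]]' >/dev/null;python3 st.py; python3 -m handwheel '[[0.9,15.4,0,0,0,-0.11,0.58],[0.9,15.4,0,0,0,-0.11,0.58],[0.9,15.4,0,0,0,-0.11,0.58],[0.9,15.4,0,0,0,-0.11,0.58],[0.9,15.4,0,0,0,-0.11,0.58],[0.9,15.4,0,0,0,-0.11,0.58],[0.9,15.4,0,0,0,-0.11,0.58],[0.9,15.4,0,0,0,-0.11,0.58],[0.9,15.4,0,0,0,-0.11,0.58],[0.9,15.4,0,0,0,-0.11,0.58]]' >/dev/null;python3 -m handwheel '[[0,2,0,0,0,-0.015,0.58],[0,0,0,0,0,0,0.58]]'>/dev/null;python3 st.py
python3 -m handwheel '[[0.7,-11,0,0,0,0.08,0.58],[0.7,-11,0,0,0,0.08,0.58],[0.7,-11,0,0,0,0.08,0.58],[0,0,0,0,0,0,0.58]]'>/dev/null;python3 st.py
```

```text
t 13.45 p [479.4  77.6  89.7] qTool 0.557 qPos 0.557 r 137.2 tilt [-0. -0.] F [ 2.2 -0.9 -0.2] w 37.2 g 1.2815553322434425
t 14.95 p [626.4  63.6  89.3] qTool -0.554 qPos -0.572 r 138.9 tilt [ 0.001 -0.001] F [-1.  -0.3 -0.1] w 37.2 g 0.0
t 15.45 p [594.4  53.2  89.6] qTool -0.314 qPos -0.328 r 137.5 tilt [ 0.    -0.001] F [ 1.2 -0.3 -0.3] w 36.8 g 0.0
```

```bash
python3 -m handwheel '[[0.5,-11,0,0,0,0.08,0.58],[0.5,-11,0,0,0,0.08,0.58],[0,0,0,0,0,0,0.58]]'>/dev/null;python3 st.py
```

```text
t 15.825 p [574.5  50.5  90. ] qTool -0.156 qPos -0.181 r 137.0 tilt [-0.     0.001] F [ 2.2 -0.7 -1.8] w 37.1 g 1.151157170534134
```

```bash
python3 -m handwheel '[[0.5,-11,0,0,0,0.08,0.58],[0,0,0,0,0,0,0.58]]'>/dev/null;python3 st.py
```

```text
t 16.075 p [563.6  50.3  90. ] qTool -0.077 qPos -0.102 r 136.6 tilt [-0.     0.001] F [ 3.4 -1.  -0.4] w 36.8 g 1.3649853318929672
```

```bash
python3 -m handwheel '[[0.5,-11,0,0,0,0.08,0.58],[0,0,0,0,0,0,0.58]]'>/dev/null;python3 st.py
```

```text
t 16.325 p [552.4  51.   89.9] qTool 0.003 qPos -0.02 r 136.2 tilt [-0.     0.001] F [ 3.3 -2.2 -0.2] w 36.8 g 1.3736685365438461
```

```bash
python3 -m handwheel '[[0,-11,0,0,0,0.07,0.58],[0,0,0,0,0,0,0.58]]'>/dev/null;python3 st.py
```

```text
t 16.575 p [541.3  52.3  89.8] qTool 0.073 qPos 0.062 r 136.2 tilt [0. 0.] F [ 3.3 -0.3 -0.5] w 36.9 g 1.2974455207586288
```

```bash
python3 -m handwheel '[[0,-11,0,0,0,0.07,0.58],[0,0,0,0,0,0,0.58]]'>/dev/null;python3 st.py
```

```text
t 16.825 p [530.4  54.2  89.8] qTool 0.143 qPos 0.144 r 136.5 tilt [ 0. -0.] F [ 3.7 -0.9 -1.8] w 37.1 g 1.2403862178325653
```

```bash
python3 -m handwheel '[[0,-11,0,0,0,0.07,0.58],[0,0,0,0,0,0,0.58]]'>/dev/null;python3 st.py
```

```text
t 17.075 p [519.7  56.7  89.8] qTool 0.213 qPos 0.224 r 137.0 tilt [ 0. -0.] F [ 3.2 -0.9 -2. ] w 36.9 g 1.2586316093802452
```

```bash
python3 -m handwheel '[[0,-11,0,0,0,0.07,0.58],[0,0,0,0,0,0,0.58]]'>/dev/null;python3 st.py
```

```text
t 17.325 p [509.2  60.   89.8] qTool 0.283 qPos 0.304 r 137.6 tilt [-0. -0.] F [ 3.5  0.4 -0.3] w 36.8 g 1.3053003698587418
```

```bash
python3 -m handwheel '[[0.5,-11,0,0,0,0.08,0.58],[0,0,0,0,0,0,0.58]]'>/dev/null;python3 st.py
```

```text
t 17.575 p [499.3  64.5  89.8] qTool 0.362 qPos 0.383 r 137.7 tilt [-0.  0.] F [ 3.4 -0.5 -0.6] w 37.0 g 1.6695858165621758
```

```bash
python3 -m handwheel '[[0.5,-11,0,0,0,0.08,0.58],[0,0,0,0,0,0,0.58]]'>/dev/null;python3 st.py
```

```text
t 17.825 p [491.3  69.5  89.9] qTool 0.442 qPos 0.451 r 137.3 tilt [0.001 0.003] F [ 9.5 -3.4 -6.3] w 36.8 g 4.708763659000397
```

```bash
python3 -m handwheel '[[0.5,-11,0,0,0,0.08,0.58],[0,0,0,0,0,0,0.58]]'>/dev/null;python3 st.py
```

```text
t 18.075 p [484.3  74.7  90. ] qTool 0.521 qPos 0.515 r 136.7 tilt [0.003 0.007] F [ 15.5 -12.1 -11.9] w 36.9 g 9.469689130783081
```

The force rose to about 23 N at handle angle 0.45–0.5, where earlier strokes passed through to 0.57 at about 3 N. So the nut is at its hard stop rather than against the post. I back off, do a short check stroke from mid-range, then let go.

```bash
python3 -m handwheel '[[0.5,13,0,0,0,-0.1,0.58],[0.8,14,0,0,0,-0.1,0.58],[0.8,14,0,0,0,-0.1,0.58],[0.8,14,0,0,0,-0.1,0.58],[0,0,0,0,0,0,0.58]]'>/dev/null;python3 st.py
python3 -m handwheel '[[0.5,-11,0,0,0,0.08,0.58],[0.5,-11,0,0,0,0.08,0.58],[0,0,0,0,0,0,0.58]]'>/dev/null;python3 st.py
python3 -m handwheel '[[0.5,-8,0,0,0,0.06,0.58],[0,0,0,0,0,0,0.58]]'>/dev/null;python3 st.py
```

```text
t 18.7 p [530.3  53.5  89.3] qTool 0.125 qPos 0.143 r 137.2 tilt [-0.    -0.001] F [-0.3  0.2  0. ] w 37.0 g 0.0
t 19.075 p [507.7  60.7  89.4] qTool 0.285 qPos 0.316 r 137.6 tilt [-0.001 -0.002] F [ 0.3 -0.4  0.3] w 36.7 g 0.0
t 19.325 p [501.6  64.   89.6] qTool 0.344 qPos 0.366 r 137.1 tilt [-0.    -0.001] F [ 0.4 -0.1  0.5] w 36.9 g 0.0
```

```bash
python3 -m handwheel '[[0.5,-8,0,0,0,0.06,0.58],[0,0,0,0,0,0,0.58]]'>/dev/null;python3 st.py
```

```text
t 19.575 p [496.2  67.5  89.9] qTool 0.403 qPos 0.414 r 136.5 tilt [0.001 0.002] F [ 5.2 -3.1 -3.8] w 37.2 g 2.5474633276462555
```

```bash
python3 -m handwheel '[[0.5,-8,0,0,0,0.06,0.58],[0,0,0,0,0,0,0.58]]'>/dev/null;python3 st.py
```

```text
t 19.825 p [490.8  71.3  90. ] qTool 0.463 qPos 0.462 r 136.0 tilt [0.002 0.005] F [ 8.1 -8.3 -6.7] w 36.8 g 5.554799437522888
```

The nut blocks again, well short of the post, so it is home. I back off, open, lift and look.

```bash
python3 -m handwheel '[[0,9,0,0,0,-0.05,0.58],[0,0,0,0,0,0,0.2],[0,0,0,0,0,0,0],[0,0,0,0,0,0,0],[0,0,0,0,0,0,0],[0,0,-45,0,0,0,0],[0,0,-45,0,0,0,0],[0,0,-45,0,0,0,0],[0,0,0,0,0,0,0]]'
python3 - <<'E'
from st import *
a=snap('scene','s1');t=snap('top','t1')
f=lambda i:cv2.resize(cv2.convertScaleAbs(i,alpha=1.6,beta=20),(700,295),interpolation=cv2.INTER_CUBIC)
cv2.imwrite('pics/c1.png',np.vstack([f(t['frame'][120:215,90:310]),f(a['frame'][170:260,220:420])]))
E
```

```text
t: 20.95
ee_pos: [497.7, 67.7, 228.0]
orientation: [2.707, 1.589, 0.01]
ft_force: [0.1, 0.7, -0.5]
width: 87.9
grasp_force: 0.0
t 20.95 p [497.7  67.7 228. ] qTool 0.416 qPos 0.404 r 135.7 tilt [0.004 0.006] F [ 0.1  0.7 -0.5] w 87.9 g 0.0
```

View pics/c1.png

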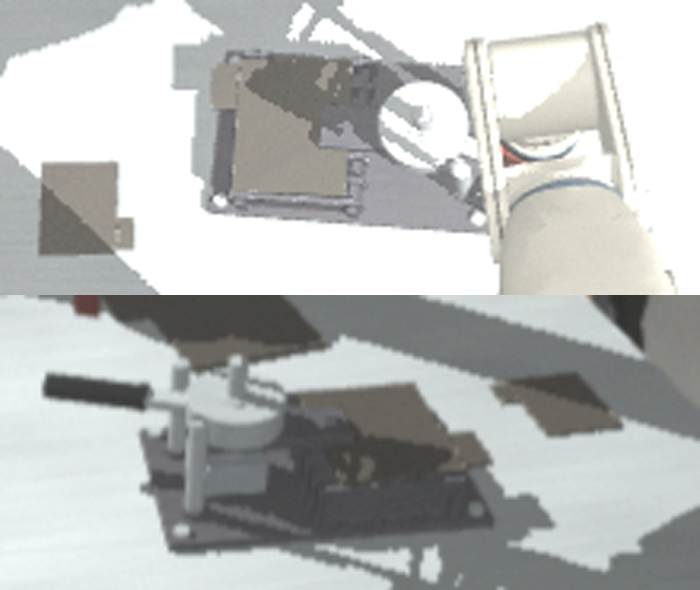

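The picture shows the head lower (crop 232,408), the strap nose down on the sheet, the sheet unmoved (290,120 in the upper half), and the gripper clear. I'm handing in.

```bash
python3 -c "
from workcell import ctrl
print(ctrl.close_job())"
```

```text
the job is handed in; nothing more can be done
None
```

I drove the nut to its hard stop in four strokes, felt it block again on a check stroke, and let go. The last pictures show the strap down on an unmoved sheet, and the job is handed in with no verdict returned; I didn't re-check the hammer, can and offcut in a picture, but no contact with them was felt.

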